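# Lock the full sharps container and exchange it for the fresh one

### The arm

A 6-joint arm with a two-finger parallel gripper is mounted at the origin on the work surface. World frame = base frame: x ahead of the robot, y to its left, z up, the work surface at z = 0. Lengths are in m, angles in degrees, forces in N, time in s.
With the tool pointing down it reaches from about 0.325 to 0.875 m from the base axis. Payload 4.4 kg.
Tool frame: the origin (TCP) lies on the centre line of the jaws, within the pads' length; the fingertips stand 25 mm ahead of it and the grasp point (between the pads) lies 6 mm ahead of it (manip.tip_extent is the z of the fingertips in the tool frame, in m); z points along the fingers, y is the line along which they close (so a half turn about z gives the same grasp; the last joint's range is limited). The gripper opens to 85 mm and grips with 20 to 120 N. Pads are 22 mm wide; open, the fingers measure 114 mm over their backs; the gripper's body (76 mm by 85 mm) begins 54 mm behind the grasp point. The pads swing forward as they close: fully open they stand 13 mm farther back than shut.
Start: joints at [-72.221, 11.837, 88.321, -0, 79.842, -8.623], TCP at [0.256, -0.515, 0.256] pointing down, gripper open.
Joint ranges: [-156.59, 156.59], [-49.26, 127.26], [12.9, 141.05], [-63.56, 243.56], [4.71, 150.69], [-161.64, 161.64]. Speed limits (degrees/s): [159.86, 159.86, 180, 180, 180, 180].

### API

Orientations are given as [roll, pitch, yaw] about the fixed x, y, z axes, in that order (R = Rz(yaw) Ry(pitch) Rx(roll)).
In Python, from cell import manip, viewer, models gives the robot as it stands.
- The arm moves only by the tool jog_arm, never from a script. Its argument "moves" is a list that holds one entry, the list of rows, each a list of 7 numbers: the shift along the world's x, y, z in m, then the turn, a rotation vector about the world's x, y, z in degrees, then the finger opening in m, from 0 to 0.0854. A call has 1 to 8 rows; each row is the pose to reach, as a shift and turn from the pose commanded when the call began; what a row does not reach only later rows make up. A row lasts 1/8 s, in which the tool goes at most 62.5 mm and 10.7 degrees, less where a joint would pass 70% of its speed; a pose out of reach is approached as far as the arm can. A call with a gripper value outside its range is refused whole. The fingers move at their own pace and stop on an object; "force" is the grip in N (left out, the last holds). Time passes only in rows, so rows that repeat a pose let the fingers close. It gives the time, the measured TCP pose, the force, the opening and the grip force at its end, in the units of the state.
- manip.read_state(): the state, without advancing time (a new reading comes with each control period).
- viewer.get_image(name): name is "scene" or "top" or "wrist"; returns a dict with "image" (400x640x3 uint8, red, green, blue), "camera_matrix" (3x3 intrinsics, pixels), "cam_to_world" (4x4, takes a point from camera to world coordinates); the wrist camera has in their place "T_tool_cam" (4x4, takes a point from camera to tool coordinates, whose origin is the TCP and whose axes are the flange's). Camera axes: x right, y up, looking along -z (the intrinsics and any distortion apply to the point x, -y, -z); pixel columns grow to the right and rows downward; lengths in m; the calibration is good to about 2 mm. A picture is of the moment at which its call begins: read the wrist's pose just before it. There is no depth.
- manip.job_done(): hands the job in; it is judged then, once.
Trained networks look in the newest picture that a camera, given by its name, has taken for a name from the list of things; names that differ only in an ending like _2 or _b are one class to them, and where a whole thing is asked for, a point or a joint stands for the part that bears it (a point fixed in the world has none). Each returns a list of dicts, best first, with "conf" (0 to 1); they miss things now and then, are a little off and sometimes report something else, mostly with a low value. They report only what shows in the picture. A call takes as long as a camera call.
- models.silhouettes(query, camera): "region" (400x640 bool, what is visible of it).
- models.landmark_of(query, camera): "location" ([x, y, z] in m, in the coordinates of the camera as it stood for that picture, good to about 4 mm: a listed point, or the origin of a listed thing).
The state is a dict: "t": time; "q": joint angles; "qd": joint speeds; "tau": joint torques, N m; "tool_pos": TCP position; "orientation": TCP orientation; "wrist_force": force on the tool from outside, world axes, zero at the start; "wrist_torque": the same for the moment, N m; "gripper_width": opening from 0.0 (shut) to 1.0 (fully open); "gripper_force": force on a finger pad.
Only numpy, scipy, OpenCV 4.12 (cv2) and the standard library are available. Lean on these libraries where they do the work, as an engineer would, in place of code of your own. Each camera call takes 0.05 s, during which the arm holds its last target. There are 200 camera calls.

### The job

The sharps container in the trolley bracket is full: push its closure slide fully home over the aperture, to the end stop, before you lift the container. Then exchange the two containers: stand the full one upright on the steel exchange tray, and seat the fresh one from the tray squarely down in the bracket with its slide left open. Keep both upright, and leave the amber bottle and the cream jar that stand between bracket and tray where they are.

Things in the scene. Friction and masses are not known exactly. Their poses are not given: they have to be found in the camera images.
- used: the full sharps container, in the bracket at the start; 0.4-0.65 kg. Yellow body 118 (x) x 54 (y) mm, 70 mm high, below a white lid whose skirt is 124 x 60 mm and spans heights 70-102 mm (lid top 102). Origin: centre of underside, z up. Aperture 49 x 34 mm, with syringes in it, in the lid's +x half. Lift it by pinching the skirt across its 60 mm width, at mid-length.
- used_grip (a point): top centre of the thumb grip on the full container's closure slide, 122.5 mm above the container's underside; 29 mm to the -x side of its middle when open. The grip is an upright grey ridge, 10 mm thick along x, 40 mm wide along y, standing 17 mm above the slide's flat plate, whose top is 3.5 mm above the lid. Guide rails beside the plate are 5 mm high.
- used_slide (a joint): travel of the full container's closure slide along the container's +x: 0 = open, 0.054 m = end stop, aperture closed. Starts between 0 and 0.02. About 1.5 N of friction; stays where it is left.
- fresh: the fresh, empty sharps container, on the exchange tray at the start; 0.15-0.25 kg. Same shape, sizes, origin and axes as the full one; nothing in its aperture.
- fresh_grip (a point): top centre of the thumb grip on the fresh container's slide: same geometry as the other.
- fresh_slide (a joint): travel of the fresh container's slide: 0 = open (its start; leave it so), 0.054 m = end stop.
- bracket: white sheet-steel bracket, fixed. Base plate 170 (x) x 110 (y) x 4 mm; upright cradle on it 126 (x) x 62 (y) mm inside, 4 mm clear all round a container's body; end walls 50, side walls 36 mm high, flared lips above them to 60 and 46. Origin: centre of underside. A seated container stands 4 mm above it, along its x; it may rock a few mm when its slide is pushed.
- tray: the stainless exchange tray, fixed, 180 (x) x 240 (y) x 18 mm with 4 mm walls and floor; inside 172 x 232 mm. Origin: centre of its underside; floor 4 mm above it. The fresh container stands in its -y half, about 60 mm off centre, roughly along the tray's x; the +y half is free.
- vial: bystander: amber bottle, 42 mm across, 85 mm high, standing between bracket and tray; origin: centre of its underside.
- jar: bystander: white cream jar, 66 mm across, 50 mm high, standing between bracket and tray on the robot's side; origin: centre of its underside.

How it is judged (in metres and radians):
On the way:
1. the full container's slide is pushed home to its end stop while the container still stands in the bracket (value of joint used_slide above 0.0505 m and z of used in the frame of bracket below 0.02 m and horizontal distance between used and bracket below 0.02 m), for 0.2 s.
At the end, for the whole second after the job is handed in: The full container, its slide within 3.5 mm of its end stop, stands upright (0.06 rad) on the tray's floor; the fresh one stands upright, fully down (4 mm) and centred (9 mm) in the bracket, its slide open (8 mm); both at rest (value of joint used_slide above 0.0505 m and z of used in the frame of tray between 0 and 0.008 m and x of used in the frame of tray between -0.075 and 0.075 m and y of used in the frame of tray between -0.1 and 0.1 m and angle between each of used, fresh's own z axis and vertical below 0.06 rad and horizontal distance between fresh and bracket below 0.009 m and z of fresh in the frame of bracket below 0.008 m and value of joint fresh_slide below 0.008 m and linear speed of each of used, fresh below 0.01 m/s); the robot touches nothing.
It fails at once if the full container is lifted before its slide is home (within 3.5 mm) (z of used in the frame of bracket above 0.03 m and value of joint used_slide below 0.0505 m).
It fails at once if a container is tipped by more than 0.5 rad (angle between any of used, fresh's own z axis and vertical above 0.5 rad).
It fails at once if the amber bottle or the jar is moved by more than 40 mm or tipped over (distance of any of vial, jar from where it was at the start of the episode above 0.04 m or angle between any of vial, jar's own z axis and vertical above 0.6 rad).
It also fails if it takes over 64 s, if anything falls off the work surface, if the arm or the gripper's body presses on something with over 40 N, if the wrist force passes 120 N, or if a joint passes its speed limit or range.

## Working session

There is one attempt and no reset: what is moved stays moved. The work goes in short steps, Python scripts to look and compute and a tool call to move; the robot and the scene stay as the last step left them, time stands still between calls to the robot, and variables do not carry over. Pictures are saved under pics/ and viewed, at most 10 in all, crops included, and the job is handed in when it is done.

Besides the shell and the picture viewer there is one more tool, called after ">>>" as name(argument=value, ...), one argument or row to a line, values as JSON. jog_arm: Moves the arm, as the interface text tells. Its arguments: {"type":"object","properties":{"moves":{"type":"array","items":{"type":"array","items":{"type":"array","items":{"type":"number"}}}},"force":{"type":"number"}},"required":["moves"]}

```bash
mkdir -p pics
cat > h.py <<'E'
import numpy as np, cv2
from cell import manip, viewer, models
from scipy.spatial.transform import Rotation as R
def Ttool():
    s=manip.read_state(); T=np.eye(4); T[:3,:3]=R.from_euler('xyz',s['orientation'],degrees=True).as_matrix(); T[:3,3]=s['tool_pos']; return T
def snap(n,save=None):
    T=Ttool(); d=viewer.get_image(n)
    c=d['cam_to_world'] if 'cam_to_world' in d else T@np.array(d['T_tool_cam'])
    if save: cv2.imwrite('pics/'+save,d['image'][:,:,::-1])
    return d['image'],np.array(d['camera_matrix']),np.array(c),d
def lm(q,n,c):
    return [(round(r['conf'],2),np.round((c@np.r_[r['location'],1])[:3],4)) for r in models.landmark_of(q,n)[:2]]
def ray(u,v,K,c,z):
    p=np.linalg.inv(K)@[u,v,1]; d=c[:3,:3]@[p[0],-p[1],-p[2]]; o=c[:3,3]; return o+d*(z-o[2])/d[2]
E
python3 - <<'E'
from h import *
s=manip.read_state(); print(s['tool_pos'],s['orientation'],s['t'],manip.tip_extent)
for n in('top','scene'):
    im,K,c,d=snap(n,n+'0.png'); print(n,K.tolist(),c[:3,3],[k for k in d])
    for q in('used','used_grip','fresh','fresh_grip','bracket','tray','vial','jar'): print(q,lm(q,n,c))
print(manip.read_state()['t'])
E
```

```text
[ 0.25547811 -0.5143357   0.25509179] [-1.79867287e+02 -2.10535465e-02  2.64048877e+01] 0.0 0.025
top [[493.05945056054304, 0.0, 312.23953329354], [0.0, 493.05945056054304, 191.7760688447859], [0.0, 0.0, 1.0]] [ 0.36840808 -0.03692065  1.0417614 ] ['image', 'camera_matrix', 'cam_to_world']
used [(0.78, array([ 0.5708, -0.1874,  0.0089]))]
used_grip [(0.63, array([ 0.5498, -0.1897,  0.1252]))]
fresh [(0.7, array([0.6045, 0.1738, 0.005 ]))]
fresh_grip [(0.85, array([0.5767, 0.1721, 0.1276])), (0.22, array([ 0.4256,  0.0029, -0.0009]))]
bracket [(0.86, array([ 0.5725, -0.1844,  0.0022]))]
tray [(0.58, array([0.6037, 0.2375, 0.0007]))]
vial [(0.61, array([0.6249, 0.0076, 0.0019]))]
jar [(0.91, array([0.4249, 0.0023, 0.0007])), (0.15, array([ 0.5523, -0.1927,  0.1256]))]
scene [[514.3832031536756, 0.0, 315.32837179599835], [0.0, 514.3832031536756, 211.86305464770678], [0.0, 0.0, 1.0]] [ 0.97602093 -0.20655651  0.85108844] ['image', 'camera_matrix', 'cam_to_world']
used [(0.68, array([ 0.5721, -0.1822,  0.004 ]))]
used_grip [(0.79, array([ 0.5516, -0.1918,  0.1288])), (0.59, array([ 0.6115,  0.18  , -0.0019]))]
fresh [(0.71, array([0.608 , 0.1757, 0.0018]))]
fresh_grip [(0.84, array([0.5816, 0.178 , 0.1266])), (0.49, array([ 0.5488, -0.1931,  0.1311]))]
bracket [(0.86, array([ 5.739e-01, -1.850e-01,  2.000e-04]))]
tray [(0.75, array([0.6096, 0.2449, 0.0021]))]
vial [(0.96, array([ 0.6244,  0.0068, -0.0043]))]
jar [(0.98, array([ 0.4269,  0.0037, -0.0011]))]
0.9
```

View pics/top0.png

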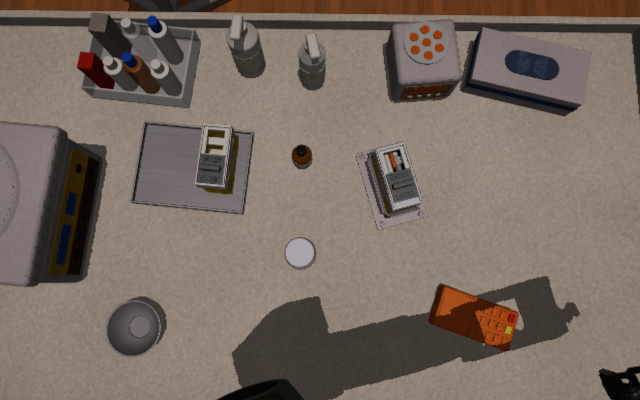

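Run:
```python
from h import *
im,K,c,d=snap('top')
def ang(m,z):
    v,u=np.nonzero(m); 
    cs=cv2.boxPoints(cv2.minAreaRect(np.c_[u,v].astype(np.float32)))
    P=np.array([ray(a,b,K,c,z)[:2] for a,b in cs]); e=[P[1]-P[0],P[2]-P[1]]
    e.sort(key=np.linalg.norm); l=e[1]
    print('ctr',P.mean(0),'size',[np.linalg.norm(x) for x in e],'ang',np.degrees(np.arctan2(l[1],l[0])))
for q,z in(('used',.106),('fresh',.106),('used_grip',.123),('fresh_grip',.123),('bracket',.03),('tray',.018)):
    r=models.silhouettes(q,'top')
    for x in r[:1]: print(q,x['conf'],x['region'].sum()); ang(x['region'],z)
```

```text
fresh 0.81 2531
ctr [0.60112714 0.16578342] size [np.float64(0.07836642834295438), np.float64(0.13740311150652032)] ang -4.204530163342409
used_grip 0.61 758
ctr [ 0.55031573 -0.19131033] size [np.float64(0.04854525074762665), np.float64(0.05897520609153634)] ang -164.19712393415904
fresh_grip 0.78 718
ctr [0.57526439 0.17291832] size [np.float64(0.04797624335078176), np.float64(0.05791347375468983)] ang -2.7089167806757217
bracket 0.63 1670
ctr [ 0.56906304 -0.18394445] size [np.float64(0.11122786797821259), np.float64(0.16885495705543496)] ang -164.8890843391979
tray 0.96 6799
ctr [0.60305869 0.23718623] size [np.float64(0.18340075235229103), np.float64(0.2505608196741044)] ang -95.3115836620197
```

The top view shows the used container in the bracket at about (397,178), yaw about +15°. The fresh one is at (213,157) on the tray, yaw about -4°. The bottle is at (302,156) and the jar at (300,252). Next I'll move over the used container with the fingers shut for a closer look.

>>> jog_arm(
  moves=[
    [[0.27, 0.31, 0.04, 0, 0, -11.4, 0], [0.27, 0.31, 0.04, 0, 0, -11.4, 0], [0.27, 0.31, 0.04, 0, 0, -11.4, 0], [0.27, 0.31, 0.04, 0, 0, -11.4, 0], [0.27, 0.31, 0.04, 0, 0, -11.4, 0], [0.27, 0.31, 0.04, 0, 0, -11.4, 0], [0.27, 0.31, 0.04, 0, 0, -11.4, 0], [0.27, 0.31, 0.04, 0, 0, -11.4, 0]],
  ],
  force=40,
)

```text
t: 2.25
tool_pos: [0.5273, -0.2027, 0.2967]
orientation: [180.0, -0.1, 15.3]
wrist_force: [-0.7, -0.1, -0.4]
gripper_width: 0.003
gripper_force: 0.0
```

Run:
```python
from h import *
s=manip.read_state(); print(s['tool_pos'],s['orientation'],s['t'],s['gripper_width'],s['q'])
im,K,c,d=snap('wrist','w1.png'); print(np.round(d['T_tool_cam'],3),c[:3,3])
for q in('used','used_grip','bracket'): print(q,lm(q,'wrist',c))
```

```text
[ 0.52731982 -0.20274096  0.29673653] [ 1.79974035e+02 -6.03305459e-02  1.52789203e+01] 2.25 0.0034268078144317087 [-2.98196345e+01  8.92359529e+00  8.69175849e+01  2.45352445e-02
  8.40978422e+01  4.48989489e+01]
[[-0.002  0.966  0.259  0.065]
 [ 1.     0.001  0.    -0.001]
 [ 0.     0.259 -0.966 -0.117]
 [ 0.     0.     0.     1.   ]] [ 0.58980511 -0.18499101  0.41417715]
used [(0.96, array([ 0.5704, -0.1876,  0.0009]))]
used_grip [(0.95, array([ 0.5521, -0.1935,  0.129 ]))]
bracket []
```

View pics/w1.png

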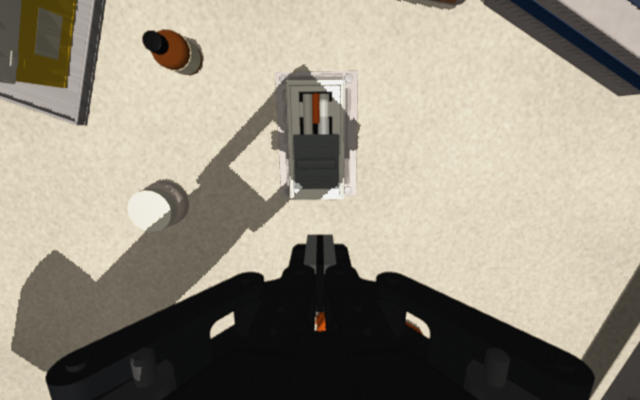

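The wrist view shows the lid squarely aligned with the tool at columns 288-344, rows 80-198. The slide plate is at rows 135-188, with a little of the travel already used. Now I'll go down behind the grip.

>>> jog_arm(
  moves=[
    [[-0.003, 0.003, -0.06, 0, 0, 0, 0], [-0.003, 0.003, -0.12, 0, 0, 0, 0], [-0.003, 0.003, -0.157, 0, 0, 0, 0], [-0.003, 0.003, -0.157, 0, 0, 0, 0], [0.009, 0.006, -0.157, 0, 0, 0, 0], [0.018, 0.009, -0.157, 0, 0, 0, 0], [0.028, 0.0115, -0.157, 0, 0, 0, 0], [0.036, 0.0135, -0.157, 0, 0, 0, 0]],
  ],
)

```text
t: 3.45
tool_pos: [0.5625, -0.1916, 0.1397]
orientation: [180.0, -0.0, 15.0]
wrist_force: [-0.9, -1.2, 0.4]
gripper_width: -0.001
gripper_force: 0.9
```

Run:
```python
from h import *
im,K,c,d=snap('scene','s1.png')
cv2.imwrite('pics/s1c.png',cv2.resize(im[100:360,150:500,::-1],None,fx=2,fy=2))
print(manip.read_state()['tool_pos'],lm('used_grip','scene',c))
```

```text
[ 0.56340591 -0.191245    0.13970325] [(0.87, array([ 0.5766, -0.1838,  0.1316]))]
```

View pics/s1c.png

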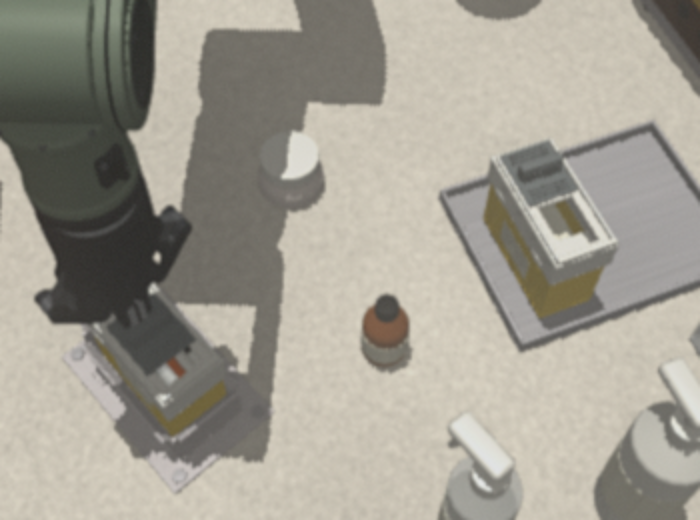

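The slide is partly closed and the container is still seated, so I'll keep pushing.

>>> jog_arm(
  moves=[
    [[0.0075, 0.002, 0, 0, 0, 0, 0], [0.0125, 0.0034, 0, 0, 0, 0, 0], [0.0165, 0.0045, 0, 0, 0, 0, 0], [0.018, 0.005, 0, 0, 0, 0, 0], [0.0195, 0.0053, 0, 0, 0, 0, 0]],
  ],
)

```text
t: 4.18
tool_pos: [0.581, -0.186, 0.1391]
orientation: [-180.0, 0.0, 15.0]
wrist_force: [-1.3, 0.6, 1.2]
gripper_width: 0.002
gripper_force: 0.8
```

>>> jog_arm(
  moves=[
    [[0.002, 0.0005, 0, 0, 0, 0, 0], [0.0035, 0.001, 0, 0, 0, 0, 0], [0.0035, 0.001, 0, 0, 0, 0, 0]],
  ],
)

```text
t: 4.55
tool_pos: [0.5846, -0.1854, 0.1394]
orientation: [180.0, 0.0, 15.0]
wrist_force: [-4.8, -0.7, 1.6]
gripper_width: -0.002
gripper_force: 1.9
```

>>> jog_arm(
  moves=[
    [[0.0015, 0.0004, 0, 0, 0, 0, 0], [0.003, 0.0008, 0, 0, 0, 0, 0], [0.003, 0.0008, 0, 0, 0, 0, 0]],
  ],
)

```text
t: 4.92
tool_pos: [0.5879, -0.1846, 0.1394]
orientation: [180.0, -0.0, 15.0]
wrist_force: [-4.1, -0.4, 4.0]
gripper_width: 0.001
gripper_force: 2.0
```

Run:
```python
from h import *
im,K,c,d=snap('top'); print(manip.read_state()['wrist_force'])
for q in ('used','used_grip'): print(lm(q,'top',c))
im,K,c,d=snap('scene')
for q in ('used','used_grip'): print(lm(q,'scene',c))
```

```text
[-3.52530884 -0.95942813  1.71335349]
[]
[(0.53, array([ 0.5992, -0.1765,  0.1274]))]
[(0.93, array([ 0.5744, -0.1818,  0.0081]))]
[(0.56, array([ 0.6001, -0.1744,  0.1321]))]
```

>>> jog_arm(
  moves=[
    [[0.001, 0.0003, 0, 0, 0, 0, 0], [0.002, 0.0005, 0, 0, 0, 0, 0], [0.002, 0.0005, 0, 0, 0, 0, 0]],
  ],
)

```text
t: 5.6
tool_pos: [0.5898, -0.1839, 0.1393]
orientation: [180.0, -0.0, 15.0]
wrist_force: [-3.6, -1.3, 2.8]
gripper_width: 0.002
gripper_force: 2.0
```

Run:
```python
from h import *
im,K,c,d=snap('scene'); print(manip.read_state()['wrist_force'])
cv2.imwrite('pics/s2c.png',cv2.resize(im[230:360,160:300,::-1],None,fx=4,fy=4))
for q in ('used','used_grip'): print(lm(q,'scene',c))
```

```text
[-2.64913917 -0.87274951  3.08108433]
[(0.76, array([ 0.5723, -0.1844,  0.0086]))]
[(0.86, array([ 0.6047, -0.1758,  0.1329]))]
```

View pics/s2c.png

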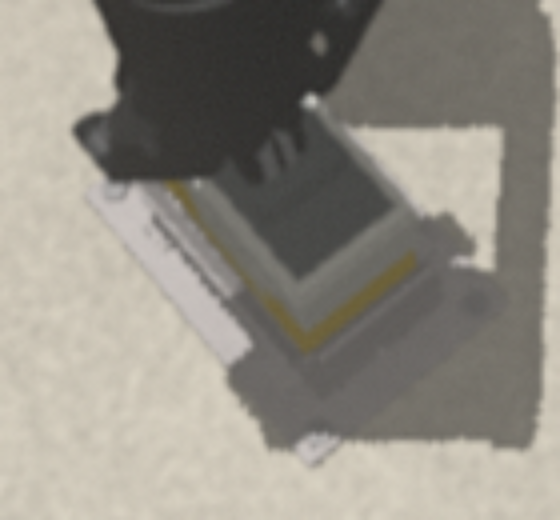

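The aperture is fully covered and the container has begun to rock, so the slide is at its stop. I'll back off, rise and check.

>>> jog_arm(
  moves=[
    [[-0.01, -0.003, 0, 0, 0, 0, 0], [-0.03, -0.008, 0.0, 0, 0, 0, 0], [-0.05, -0.014, 0.06, 0, 0, 0, 0.0854], [-0.058, -0.016, 0.12, 0, 0, 0, 0.0854], [-0.058, -0.016, 0.16, 0, 0, 0, 0.0854], [-0.058, -0.016, 0.16, 0, 0, 0, 0.0854], [-0.058, -0.016, 0.16, 0, 0, 0, 0.0854]],
  ],
)

```text
t: 6.62
tool_pos: [0.5313, -0.1996, 0.2983]
orientation: [-179.9, 0.0, 15.0]
wrist_force: [-0.1, 0.2, -0.2]
gripper_width: 0.998
gripper_force: 0.0
```

Run:
```python
from h import *
im,K,c,d=snap('wrist'); print(manip.read_state()['tool_pos'],manip.read_state()['orientation'],K[0,0],K[:2,2])
cv2.imwrite('pics/w2c.png',cv2.resize(im[50:250,220:420,::-1],None,fx=3,fy=3))
for q in('used','used_grip','bracket'): print(q,lm(q,'wrist',c))
```

```text
[ 0.53092139 -0.19935564  0.29726368] [-1.79862943e+02  9.84226694e-02  1.50074672e+01] 287.1548511438767 [319.58780389 201.74383133]
used [(0.97, array([ 0.574 , -0.1917, -0.001 ]))]
used_grip [(0.68, array([ 0.5973, -0.1792,  0.1274]))]
bracket []
```

View pics/w2c.png

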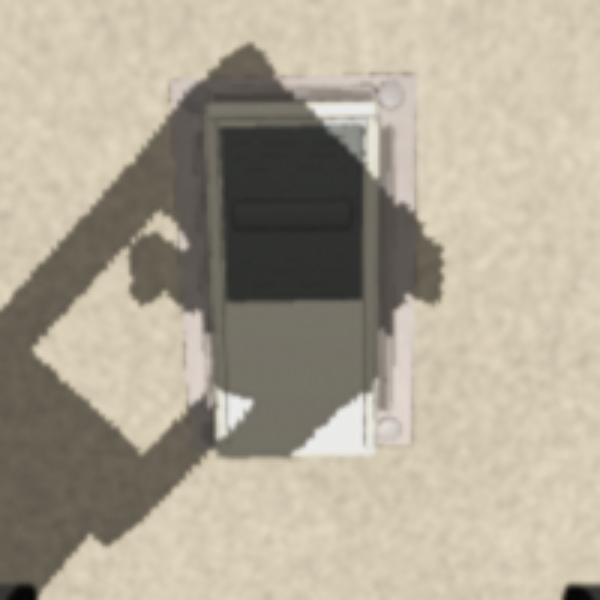

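```bash
cat >> h.py <<'E'
def loc(u,v,K,c,z,o,yaw):
    d=ray(u,v,K,c,z)[:2]-np.array(o)[:2]; a=np.radians(yaw); return np.array([np.cos(a)*d[0]+np.sin(a)*d[1],-np.sin(a)*d[0]+np.cos(a)*d[1]])
E
python3 - <<'E'
from h import *
im,K,c,d=snap('wrist'); s=manip.read_state(); o=s['tool_pos']
f=lambda x,y,z:np.round(loc(220+x/3,50+y/3,K,c,z,o,15),4)
print(o)
print('lid FL,FR,RL,RR',f(205,103,.106),f(379,103,.106),f(213,457,.106),f(374,457,.106))
print('grip',f(292,214,.1265),'plate front/rear',f(292,125,.1095),f(292,300,.1095))
print('base FL FR RR',f(170,78,.004),f(414,74,.004),f(410,443,.004))
E
```

```text
[ 0.53107794 -0.19947966  0.29732893]
lid FL,FR,RL,RR [0.1037 0.0326] [ 0.1036 -0.0255] [-0.0188  0.0332] [-0.0188 -0.0265]
grip [0.0678 0.0034] plate front/rear [0.0964 0.0035] [0.039  0.0037]
base FL FR RR [0.1268 0.0583] [ 0.1282 -0.0492] [-0.0395 -0.0529]
```

The lid measures 122.5 × 59 mm, as it should, and the grip sits 25.3 mm forward of the middle. That puts the slide at about 54 mm, which is home. Now I'll grasp it.

>>> jog_arm(
  moves=[
    [[0.04, 0.0145, 0, 0, 0, 0, 0.0854], [0.04, 0.0145, -0.06, 0, 0, 0, 0.0854], [0.04, 0.0145, -0.12, 0, 0, 0, 0.0854], [0.04, 0.0145, -0.17, 0, 0, 0, 0.0854], [0.04, 0.0145, -0.205, 0, 0, 0, 0.0854], [0.04, 0.0145, -0.205, 0, 0, 0, 0.0854], [0.04, 0.0145, -0.205, 0, 0, 0, 0.04], [0.04, 0.0145, -0.205, 0, 0, 0, 0.04]],
  ],
  force=60,
)

```text
t: 7.88
tool_pos: [0.5735, -0.1861, 0.097]
orientation: [179.8, -0.2, 15.0]
wrist_force: [0.8, -1.2, -4.9]
gripper_width: 0.695
gripper_force: 66.3
```

>>> jog_arm(
  moves=[
    [[0, 0, 0, 0, 0, 0, 0.04], [0, 0, 0, 0, 0, 0, 0.04], [0, 0, 0.02, 0, 0, 0, 0.04], [0, 0, 0.04, 0, 0, 0, 0.04]],
  ],
)

```text
t: 8.38
tool_pos: [0.5704, -0.1849, 0.1342]
orientation: [-179.9, 0.2, 15.0]
wrist_force: [0.7, 0.0, -5.5]
gripper_width: 0.69
gripper_force: 66.9
```

Grip holds: 59 mm opening, 5.5 N load. Raise and carry to above the tray's +y half.

>>> jog_arm(
  moves=[
    [[0, 0, 0.055, 0, 0, 0, 0.04], [0, 0, 0.1, 0, 0, 0, 0.04], [0.005, 0.05, 0.1, 0, 0, -3, 0.04], [0.01, 0.105, 0.1, 0, 0, -6, 0.04], [0.015, 0.16, 0.1, 0, 0, -9, 0.04], [0.02, 0.215, 0.1, 0, 0, -12, 0.04], [0.025, 0.27, 0.1, 0, 0, -15, 0.04], [0.03, 0.32, 0.1, 0, 0, -18, 0.04]],
  ],
)

```text
t: 9.38
tool_pos: [0.6008, 0.1364, 0.2347]
orientation: [180.0, 0.1, -3.1]
wrist_force: [1.6, -0.3, -6.3]
gripper_width: 0.691
gripper_force: 73.6
```

>>> jog_arm(
  moves=[
    [[0.005, 0.055, 0, 0, 0, -1, 0.04], [0.01, 0.11, 0, 0, 0, -2, 0.04], [0.01, 0.15, 0, 0, 0, -2, 0.04], [0.01, 0.163, 0, 0, 0, -2, 0.04], [0.01, 0.163, 0, 0, 0, -2, 0.04]],
  ],
)

```text
t: 10.0
tool_pos: [0.611, 0.2979, 0.2341]
orientation: [179.9, 0.1, -4.9]
wrist_force: [0.1, -0.7, -6.1]
gripper_width: 0.686
gripper_force: 73.6
```

Run:
```python
from h import *
s=manip.read_state(); print(s['tool_pos'],s['orientation'],s['wrist_force'])
im,K,c,d=snap('scene','s3.png')
for q in('used','tray','fresh'): print(q,lm(q,'scene',c))
```

```text
[0.61098134 0.29786419 0.23410751] [ 1.79927472e+02  5.82987475e-02 -4.91382878e+00] [ 0.13959758 -0.71080227 -6.13522401]
used [(0.93, array([0.6109, 0.3016, 0.1423]))]
tray [(0.85, array([6.059e-01, 2.409e-01, 5.000e-04]))]
fresh [(0.7, array([0.6093, 0.1793, 0.0018]))]
```

View pics/s3.png

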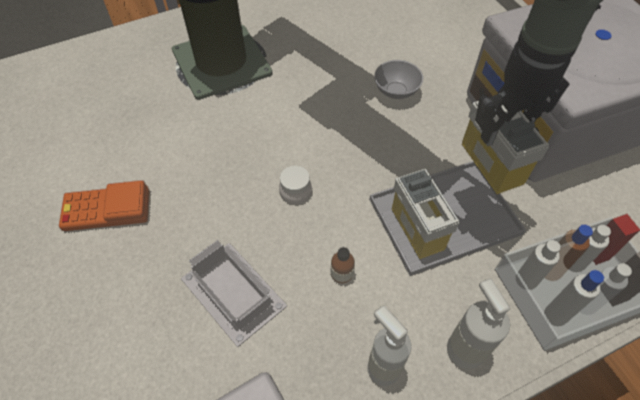

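The carried container at about (505,160) hangs upright above the tray's free half. The bracket at (232,290) is empty. Lower it now.

>>> jog_arm(
  moves=[
    [[0, 0, -0.05, 0, 0, 0, 0.04], [0, 0, -0.1, 0, 0, 0, 0.04], [0, 0, -0.125, 0, 0, 0, 0.04], [0, 0, -0.134, 0, 0, 0, 0.04], [0, 0, -0.138, 0, 0, 0, 0.04], [0, 0, -0.138, 0, 0, 0, 0.04]],
  ],
)

```text
t: 10.95
tool_pos: [0.6131, 0.2977, 0.0982]
orientation: [-179.9, -0.2, -5.0]
wrist_force: [0.4, 0.6, -5.7]
gripper_width: 0.693
gripper_force: 73.7
```

>>> jog_arm(
  moves=[
    [[0, 0, -0.002, 0, 0, 0, 0.04], [0, 0, -0.004, 0, 0, 0, 0.04], [0, 0, -0.004, 0, 0, 0, 0.04]],
  ],
)

```text
t: 11.32
tool_pos: [0.6141, 0.2981, 0.0971]
orientation: [-179.9, -0.3, -5.0]
wrist_force: [-1.5, -1.2, 6.8]
gripper_width: 0.695
gripper_force: 75.1
```

Contact with the tray floor. Release, rise and move over to look at the fresh one.

>>> jog_arm(
  moves=[
    [[0, 0, 0.002, 0, 0, 0, 0.0854], [0, 0, 0.002, 0, 0, 0, 0.0854], [0, 0, 0.002, 0, 0, 0, 0.0854], [0, 0, 0.06, 0, 0, 0, 0.0854], [0, 0, 0.12, 0, 0, 0, 0.0854], [-0.02, -0.06, 0.16, 0, 0, 0, 0.0854], [-0.05, -0.11, 0.205, 0, 0, 0, 0.0854], [-0.05, -0.115, 0.205, 0, 0, 0, 0.0854]],
  ],
)

```text
t: 12.32
tool_pos: [0.5619, 0.181, 0.3006]
orientation: [-179.9, -0.3, -5.1]
wrist_force: [1.3, 0.4, 0.4]
gripper_width: 0.997
gripper_force: 0.0
```

>>> jog_arm(
  moves=[
    [[0, 0, 0, 0, 0, 0, 0.0854], [0, 0, 0, 0, 0, 0, 0.0854]],
  ],
)

```text
t: 12.58
tool_pos: [0.5615, 0.183, 0.2964]
orientation: [-180.0, 0.1, -5.0]
wrist_force: [0.5, 0.7, -0.3]
gripper_width: 0.997
gripper_force: 0.0
```

Run:
```python
from h import *
s=manip.read_state(); print(s['tool_pos'],s['orientation'],s['wrist_force'])
im,K,c,d=snap('wrist','w3.png')
for q in('used','fresh','fresh_grip','tray','used_grip'): print(q,lm(q,'wrist',c))
cv2.imwrite('pics/w3c.png',cv2.resize(im[50:250,170:420,::-1],None,fx=3,fy=3))
```

```text
[0.56152633 0.18300517 0.29640705] [-1.79985381e+02  6.07034431e-02 -4.99210101e+00] [ 0.46523667  0.67131299 -0.26065571]
used [(0.96, array([6.146e-01, 2.952e-01, 1.000e-04]))]
fresh [(0.94, array([0.6096, 0.1787, 0.0018]))]
fresh_grip [(0.87, array([0.5765, 0.1795, 0.1258]))]
tray [(0.89, array([ 0.6025,  0.2431, -0.004 ]))]
used_grip [(0.73, array([0.6397, 0.2945, 0.1289]))]
```

View pics/w3c.png

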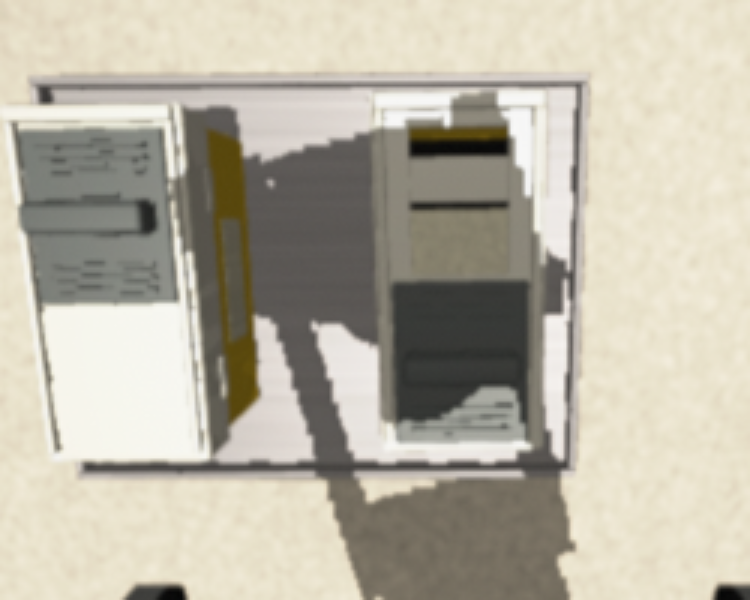

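The used container (left) stands upright with its slide closed. The fresh lid's corners in the crop are about (372,95), (547,95), (382,452) and (541,452), with the slide open.

Run:
```python
from h import *
im,K,c,d=snap('wrist'); s=manip.read_state(); o=s['tool_pos']; print(o,s['orientation'])
P=[loc(170+x/3,50+y/3,K,c,.106,o,-5) for x,y in((372,95),(547,95),(382,452),(541,452))]
print(np.round(P,4)); m=np.mean(P,0); a=np.radians(-5)
print('center local',m,'world shift',np.cos(a)*m[0]-np.sin(a)*m[1],np.sin(a)*m[0]+np.cos(a)*m[1])
```

```text
[0.56157819 0.1830783  0.29648344] [ 1.79985618e+02  7.14310439e-02 -4.95336645e+00]
[[ 0.1061  0.0261]
 [ 0.1061 -0.0321]
 [-0.0166  0.0253]
 [-0.0167 -0.0334]]
center local [ 0.04472054 -0.00351284] world shift 0.04424420409764161 -0.007397124224645675
```

>>> jog_arm(
  moves=[
    [[0.0445, -0.0075, 0, 0, 0, 0, 0.0854], [0.0445, -0.0075, -0.06, 0, 0, 0, 0.0854], [0.0445, -0.0075, -0.12, 0, 0, 0, 0.0854], [0.0445, -0.0075, -0.17, 0, 0, 0, 0.0854], [0.0445, -0.0075, -0.204, 0, 0, 0, 0.0854], [0.0445, -0.0075, -0.204, 0, 0, 0, 0.0854], [0.0445, -0.0075, -0.204, 0, 0, 0, 0.04], [0.0445, -0.0075, -0.204, 0, 0, 0, 0.04]],
  ],
  force=50,
)

```text
t: 13.92
tool_pos: [0.6085, 0.1755, 0.0965]
orientation: [-179.9, -0.3, -5.0]
wrist_force: [0.9, 0.1, -1.8]
gripper_width: 0.696
gripper_force: 56.0
```

>>> jog_arm(
  moves=[
    [[0, 0, 0, 0, 0, 0, 0.04], [0, 0, 0, 0, 0, 0, 0.04], [0, 0, 0.03, 0, 0, 0, 0.04], [0, 0, 0.085, 0, 0, 0, 0.04], [0, 0, 0.14, 0, 0, 0, 0.04], [0, 0, 0.14, 0, 0, 0, 0.04]],
  ],
)

```text
t: 14.68
tool_pos: [0.6097, 0.1756, 0.2404]
orientation: [-179.8, -0.7, -5.0]
wrist_force: [1.5, -1.6, -1.1]
gripper_width: 0.699
gripper_force: 56.4
```

>>> jog_arm(
  moves=[
    [[-0.005, -0.05, 0, 0, 0, 3, 0.04], [-0.01, -0.105, 0, 0, 0, 6, 0.04], [-0.015, -0.16, 0, 0, 0, 9, 0.04], [-0.02, -0.215, 0, 0, 0, 12, 0.04], [-0.027, -0.27, 0, 0, 0, 15, 0.04], [-0.034, -0.325, 0, 0, 0, 18, 0.04], [-0.034, -0.36, 0, 0, 0, 20, 0.04], [-0.034, -0.36, 0, 0, 0, 20, 0.04]],
  ],
)

```text
t: 15.68
tool_pos: [0.5706, -0.1873, 0.2311]
orientation: [-179.9, 0.2, 14.8]
wrist_force: [0.7, 0.6, -2.1]
gripper_width: 0.692
gripper_force: 56.1
```

>>> jog_arm(
  moves=[
    [[0, 0, 0, 0, 0, 0, 0.04], [0, 0, 0, 0, 0, 0, 0.04]],
  ],
)

```text
t: 15.92
tool_pos: [0.5718, -0.1835, 0.2325]
orientation: [-179.9, 0.1, 15.1]
wrist_force: [-0.5, 0.1, -2.0]
gripper_width: 0.696
gripper_force: 56.1
```

Run:
```python
from h import *
for i in range(3):
    im,K,c,d=snap('scene'); s=manip.read_state(); print(s['tool_pos'],s['orientation'])
for q in('fresh','bracket','vial','jar','fresh_grip'): print(q,lm(q,'scene',c))
```

```text
[ 0.57202934 -0.183541    0.23276036] [-1.79947390e+02  3.93756080e-02  1.50930071e+01]
[ 0.57217034 -0.18362303  0.23299273] [-1.79967364e+02  2.33220380e-02  1.50983805e+01]
[ 0.57225986 -0.18379043  0.23318265] [-1.79983846e+02  7.11249542e-03  1.50916841e+01]
fresh [(0.67, array([ 0.5743, -0.1788,  0.1384]))]
bracket [(0.84, array([ 0.5701, -0.1831,  0.002 ]))]
vial [(0.93, array([ 0.6255,  0.0069, -0.0021]))]
jar [(0.7, array([ 0.4252,  0.0042, -0.    ]))]
fresh_grip [(0.26, array([ 0.6226,  0.0049, -0.0027]))]
```

Aligned over the bracket, and the bystanders are unmoved. Lower, slowing from the lips down.

>>> jog_arm(
  moves=[
    [[0, -0.0005, -0.05, 0, 0, 0, 0.04], [0, -0.0005, -0.07, 0, 0, 0, 0.04], [0, -0.0005, -0.085, 0, 0, 0, 0.04], [0, -0.0005, -0.095, 0, 0, 0, 0.04], [0, -0.0005, -0.105, 0, 0, 0, 0.04], [0, -0.0005, -0.113, 0, 0, 0, 0.04]],
  ],
)

```text
t: 17.08
tool_pos: [0.5726, -0.1856, 0.1204]
orientation: [180.0, -0.1, 15.0]
wrist_force: [0.7, -0.0, -2.6]
gripper_width: 0.697
gripper_force: 56.0
```

>>> jog_arm(
  moves=[
    [[0, 0, -0.007, 0, 0, 0, 0.04], [0, 0, -0.014, 0, 0, 0, 0.04], [0, 0, -0.02, 0, 0, 0, 0.04], [0, 0, -0.024, 0, 0, 0, 0.04], [0, 0, -0.024, 0, 0, 0, 0.04]],
  ],
)

```text
t: 17.7
tool_pos: [0.5725, -0.1856, 0.0965]
orientation: [180.0, -0.0, 15.0]
wrist_force: [-0.3, -0.2, -2.3]
gripper_width: 0.694
gripper_force: 56.4
```

>>> jog_arm(
  moves=[
    [[0, 0, -0.002, 0, 0, 0, 0.04], [0, 0, -0.004, 0, 0, 0, 0.04], [0, 0, -0.004, 0, 0, 0, 0.04]],
  ],
)

```text
t: 18.08
tool_pos: [0.5727, -0.1858, 0.0962]
orientation: [180.0, -0.0, 15.0]
wrist_force: [-8.4, 1.7, 16.2]
gripper_width: 0.698
gripper_force: 58.5
```

The height matches the grasp height, so it is seated. Release, back off and verify.

>>> jog_arm(
  moves=[
    [[0, 0, 0.003, 0, 0, 0, 0.04], [0, 0, 0.003, 0, 0, 0, 0.0854], [0, 0, 0.003, 0, 0, 0, 0.0854], [0, 0, 0.003, 0, 0, 0, 0.0854], [0, 0, 0.06, 0, 0, 0, 0.0854], [0, 0, 0.12, 0, 0, 0, 0.0854], [-0.025, -0.007, 0.17, 0, 0, 0, 0.0854], [-0.043, -0.012, 0.205, 0, 0, 0, 0.0854]],
  ],
)

```text
t: 19.08
tool_pos: [0.5293, -0.1979, 0.3002]
orientation: [179.9, -0.1, 15.0]
wrist_force: [0.2, -0.1, -0.5]
gripper_width: 1.002
gripper_force: 0.0
```

>>> jog_arm(
  moves=[
    [[0, 0, 0, 0, 0, 0, 0.0854], [0, 0, 0, 0, 0, 0, 0.0854], [0, 0, 0, 0, 0, 0, 0.0854]],
  ],
)

```text
t: 19.45
tool_pos: [0.5286, -0.1968, 0.2949]
orientation: [-179.8, 0.2, 15.0]
wrist_force: [0.0, 0.3, -0.1]
gripper_width: 1.003
gripper_force: 0.0
```

Run:
```python
from h import *
im,K,c,d=snap('wrist'); s=manip.read_state(); print(s['tool_pos'],s['orientation'],s['wrist_force'],s['t'])
for q in('fresh','fresh_grip','bracket'): print(q,lm(q,'wrist',c))
a=cv2.resize(im[50:250,220:420,::-1],(400,400))
im,K,c,d=snap('scene')
for q in('fresh','used','used_grip','vial','jar'): print(q,lm(q,'scene',c))
b=cv2.resize(im[130:330,160:560,::-1],(800,400))[:, :]
cv2.imwrite('pics/fin.png',np.hstack([a,cv2.resize(b,(400,200)).repeat(1,0) if 0 else cv2.resize(im[130:330,360:560,::-1],(400,400))]))
```

```text
[ 0.52871171 -0.19679507  0.29501575] [-1.79837254e+02  1.59947378e-01  1.50286659e+01] [-1.03662073 -0.353224    0.01480806] 19.5
fresh [(0.91, array([ 0.573 , -0.1813,  0.0076]))]
fresh_grip [(0.57, array([ 0.5447, -0.1987,  0.1237]))]
bracket []
fresh [(0.89, array([ 0.5777, -0.1844,  0.0023]))]
used [(0.66, array([0.6141, 0.3004, 0.0035]))]
used_grip [(0.79, array([0.6399, 0.298 , 0.1307]))]
vial [(0.92, array([ 0.6239,  0.0073, -0.0033]))]
jar [(0.76, array([ 0.4252,  0.0048, -0.001 ]))]
```

View pics/fin.png

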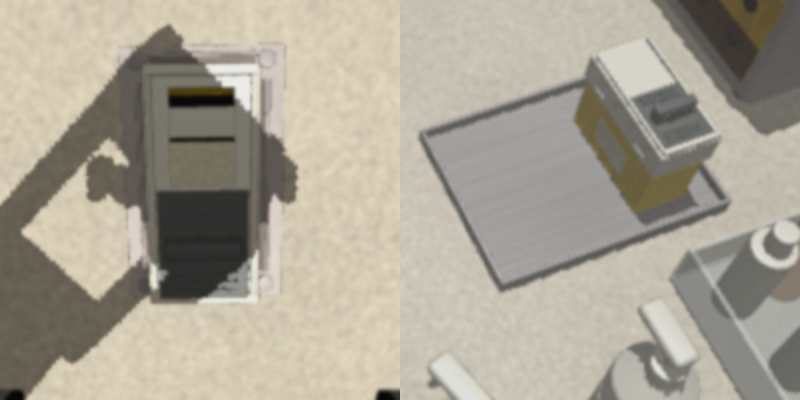

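The fresh container sits squarely in the bracket with its slide open (left). The used one stands upright and closed on the tray (right).

```bash
python3 -c "
from cell import manip
print(manip.job_done())"
```

```text
the job is handed in; nothing more can be done
None
```

I handed the job in at about 20 s of robot time; the hand-in call returned no verdict. By the last pictures, the full container is closed and upright on the tray, the fresh one is seated open in the bracket, and the bottle and jar have not moved.

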